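Tip two stud housings over, open side up

TASK

Two empty round housings stand on edge between orange blocks, facing opposite ways. Tip each one over by pushing on it with the fingers, without gripping or lifting it, so that it comes to lie flat on its closed base with the open side up, next to its own blocks and ready to be filled. Leave the two bottles and the finished studs alone.

Things in the scene. Friction and masses are not known exactly. Their poses are not given: they have to be found in the camera images.
- housing_a: empty grey fluted round housing, 128 mm diameter, 36 mm deep, 0.27 kg, standing loose on its rim between blocks_a, axis level. Origin: centre of the closed base's outer face, 64 mm up while standing; z axis: out of the open side (up when done). Open rim 36 mm along z from the origin, wall about 8 mm. Pushed near the top it tips after 0.3 rad and falls by itself; pushed low it slides.
- housing_b: empty grey fluted round housing, 128 mm diameter, 36 mm deep, 0.27 kg, standing loose on its rim between blocks_b, axis level. Origin: centre of the closed base's outer face, 64 mm up while standing; z axis: out of the open side (up when done). Open rim 36 mm along z from the origin, wall about 8 mm. Pushed near the top it tips after 0.3 rad and falls by itself; pushed low it slides.
- blocks_a: pair of orange blocks screwed to the table, which keep housing_a from rolling: each 34 x 24 mm and 16 mm high, 87 mm clear between them. Origin: on the table midway between them; the blocks lie along its +y and -y; the housing stands over the origin with its axis along x.
- blocks_b: pair of orange blocks screwed to the table, which keep housing_b from rolling: each 34 x 24 mm and 16 mm high, 87 mm clear between them. Origin: on the table midway between them; the blocks lie along its +y and -y; the housing stands over the origin with its axis along x.
- red_bottle: red dosing bottle with a black nozzle, 33 mm diameter, 88 mm tall, standing loose on the table on the far side of the work; origin at the centre of its underside. Leave alone.
- white_bottle: white oil bottle with an orange nozzle, 38 mm diameter, 105 mm tall, standing loose on the table on the far side of the work; origin at the centre of its underside. Leave alone.
- finished_stud: finished stud (grey housing closed with a clear lens), 128 mm diameter, 47 mm tall, lying loose on the table in one row with the two standing housings, at either end or between them; origin at the centre of its underside. Leave alone.
Things that resemble listed ones, but are neither listed nor needed, are in the scene too. Leave any green or turquoise look-alike of the housing_a alone.

How it is judged:
By the outcome, as a careful person would: the job done as asked, in the order asked, and still so for the second after the job is handed in, with the robot touching nothing.
It also fails if it takes over 48 s, if anything falls off the work surface, if the arm or the gripper's body presses on something with over 40 N, if the wrist force passes 120 N, or if a joint passes its speed limit or range.

ROBOT

A 7-joint arm with a two-finger parallel gripper is mounted at the origin on a cart in front of the work surface, level with it; the furniture and walls round the work are solid. World frame = base frame: x ahead of the robot, y to its left, z up, the work surface at z = 0. Lengths are in m, angles in rad, forces in N, time in s.
With the tool pointing down it reaches from about 0.425 to 1.025 m from the base axis. Payload 9.4 kg.
Tool frame: the origin (TCP) lies at the very end of the fingers, on their centre line; the grasp point (between the pads) lies 19 mm behind it; z points along the fingers, y is the direction in which the jaws open and shut (so a half turn about z gives the same grasp; the last joint's range is limited). The gripper opens to 85 mm and grips with 20 to 120 N. Pads are 22 mm wide; open, the fingers measure 114 mm over their backs; the gripper's body (76 mm by 85 mm) begins 54 mm behind the grasp point. The pads swing forward as they close: fully open they stand 13 mm farther back than shut.
Start: joints at [1.058, 0.599, -0.003, 1.599, 0.002, 0.943, -0.08], TCP at [0.306, -0.657, 0.231] pointing down, gripper open.
Joint ranges: [-2.57, 2.57], [-0.35, 1.97], [-1.29, 1.29], [0.11, 2.56], [-1.05, 4.19], [0.11, 1.86], [-2.63, 2.63]. Speed limits (rad/s): [2.22, 2.22, 3.01, 3.01, 3.14, 3.14, 3.14].

INTERFACE

Orientations are given as a unit quaternion [x, y, z, w].
In Python, from plant import get_obs, get_image, finish_job gives the robot as it stands. The module is installed in compiled form; this text tells all that it offers.
- The arm moves only by the tool arm_command, never from a script. Its argument "increments" is a list that holds one entry, the list of rows, each a list of 7 numbers: the shift along the world's x, y, z in cm, then the turn, a rotation vector about the world's x, y, z in rad, then the gripper command: -1 is fully open, 1 is shut, values between are in proportion. In form: [[[x, y, z, rx, ry, rz, grip], ...]]. A call has 1 to 10 rows; each row shifts and turns the commanded pose from where the row before left it; what a row does not reach is not made up. A row lasts 1/8 s, in which the tool goes at most 62.5 mm and 10.7 degrees, less where a joint would pass 70% of its speed; a pose out of reach is approached as far as the arm can. A call with a gripper value outside its range is refused whole. The fingers move at their own pace and stop on an object; "squeeze" is the grip in N (left out, the last holds). Time passes only in rows, so rows that do not move let the fingers close. It gives the time, the measured TCP pose, the force and the opening at its end, in the units of the state.
- get_obs(): the state, without advancing time (a new reading comes with each control period).
- get_image(name): name is "side" or "top"; returns a dict with "frame" (384x512x3 uint8, blue, green, red), "fx", "fy", "cx", "cy" (pixels), "distortion" ([k1, k2, p1, p2, k3] as OpenCV has them; the pictures are not rectified), "R" (3x3) and "t" (3): a world point X has camera coordinates R X + t. Camera axes: x right, y down, z forward; pixel columns grow to the right and rows downward; lengths in m; the calibration is good to about 2 mm. A picture is of the moment at which its call begins. There is no depth.
- finish_job(): hands the job in, once; it reports no verdict.
The state is a dict: "t": time; "joint_positions": joint angles; "dq": joint speeds; "joint_torque": joint torques, N m; "eef_pos": TCP position; "eef_rot": TCP orientation; "contact_force": force on the tool from outside, world axes, zero at the start; "torque": the same for the moment, N m; "grip_width": opening from 0.0 (shut) to 1.0 (fully open).
Only numpy, scipy, OpenCV 4.12 (cv2) and the standard library are available. Lean on these libraries where they do the work, as an engineer would, in place of code of your own. Each camera call takes 0.05 s, during which the arm holds its last target. There are 200 camera calls.

## Working session

There is one attempt and no reset: what is moved stays moved. The work goes in short steps, Python scripts to look and compute and a tool call to move; the robot and the scene stay as the last step left them, time stands still between calls to the robot, and variables do not carry over. Pictures are saved under pics/ and viewed, about 8 in all and at most 12, crops included, and the job is handed in when it is done.

Besides the shell and the picture viewer there is one more tool, called after "Request:" by a JSON object that holds its "api" and its "payload". arm_command: Moves the arm, as the interface text tells. Its arguments: {"type":"object","properties":{"increments":{"type":"array"},"squeeze":{"type":"number"}},"required":["increments"]}

```bash
mkdir -p pics; cat > h.py <<'E'
import numpy as np, cv2, pickle
from plant import get_obs, get_image
def snap(tag):
    o={}
    for n in("side","top"):
        d=get_image(n); o[n]=d; cv2.imwrite(f"pics/{tag}_{n}.png",d["frame"])
    pickle.dump(o,open(f"{tag}.pkl","wb")); return o
def KD(d): return np.array([[d["fx"],0,d["cx"]],[0,d["fy"],d["cy"]],[0,0,1.]]),np.array(d["distortion"],float)
def toplane(d,px,z):
    K,D=KD(d);R=np.array(d["R"]);t=np.array(d["t"])
    u=cv2.undistortPoints(np.array(px,float).reshape(-1,1,2),K,D).reshape(-1,2)
    r=np.c_[u,np.ones(len(u))]@R; c=-R.T@t
    return c+r*((z-c[2])/r[:,2])[:,None]
def proj(d,X):
    K,D=KD(d);R=np.array(d["R"]);t=np.array(d["t"],float)
    return cv2.projectPoints(np.array(X,float).reshape(-1,3),cv2.Rodrigues(R)[0],t,K,D)[0].reshape(-1,2)
E
python3 - <<'E'
from h import *
o=snap("a")
cv2.imwrite("pics/a2.png",cv2.resize(o["top"]["frame"],(800,600)));cv2.imwrite("pics/a1.png",cv2.resize(o["side"]["frame"],(800,600)))
for n in o:
    d=o[n];R=np.array(d["R"]);print(n,-R.T@np.array(d["t"]),R[2])
    m=cv2.inRange(cv2.cvtColor(d["frame"],cv2.COLOR_BGR2HSV),(5,150,100),(22,255,255))
    k,l,s,c=cv2.connectedComponentsWithStats(m)
    for i in range(1,k):
        if s[i,4]>20: print(s[i],c[i].round(1),toplane(d,c[i],0.016).round(3))
print(get_obs())
E
```

```text
side [ 0.41788373 -0.72578883  0.65605055] [ 0.13394942  0.77379941 -0.61910582]
[150 115   6  13  66] [152.4 121.1] [[0.248 0.571 0.016]]
[257 222  15  10  86] [263.7 226.3] [[ 0.563 -0.091  0.016]]
[244 296  16  13 141] [251.6 302.6] [[ 0.491 -0.311  0.016]]
[100 345  57  39 487] [130.7 361.8] [[ 0.247 -0.399  0.016]]
top [ 0.40381975 -0.0203872   1.09508568] [ 0.11521833  0.00609552 -0.99332149]
[184  83   7   7  36] [186.7  85.8] [[0.784 0.152 0.016]]
[324 188   7  14  53] [326.6 194.3] [[ 0.528 -0.189  0.016]]
[415 297  34  41 203] [425.2 308.7] [[ 0.271 -0.416  0.016]]
[  0 303  18   5  58] [  8.  304.9] [[0.255 0.538 0.016]]
[426 319  34  23 100] [446.7 334.1] [[ 0.217 -0.463  0.016]]
{'t': 0.1, 'joint_positions': array([ 1.05828727,  0.60008745, -0.00253203,  1.60002025,  0.00180521,
        0.94290967, -0.07982601]), 'dq': array([ 0.00032597, -0.00137736, -0.00035244, -0.00173617, -0.00075143,
        0.00113741, -0.00232041]), 'joint_torque': array([ 5.36641091e-03, -7.77987814e+01,  1.56983044e+00, -2.58627105e+01,
        1.26015017e-02,  5.48510434e-03,  8.42435770e-05]), 'eef_pos': array([ 0.30586355, -0.65687141,  0.23048348]), 'eef_rot': array([ 9.76349528e-01,  2.16196886e-01, -2.22763169e-04, -6.75612804e-04]), 'contact_force': array([-0.15639524,  0.45979278,  0.68343779]), 'torque': array([-0.04497358,  0.01241833,  0.04129063]), 'grip_width': 1.001978015364217}
```

View pics/a2.png

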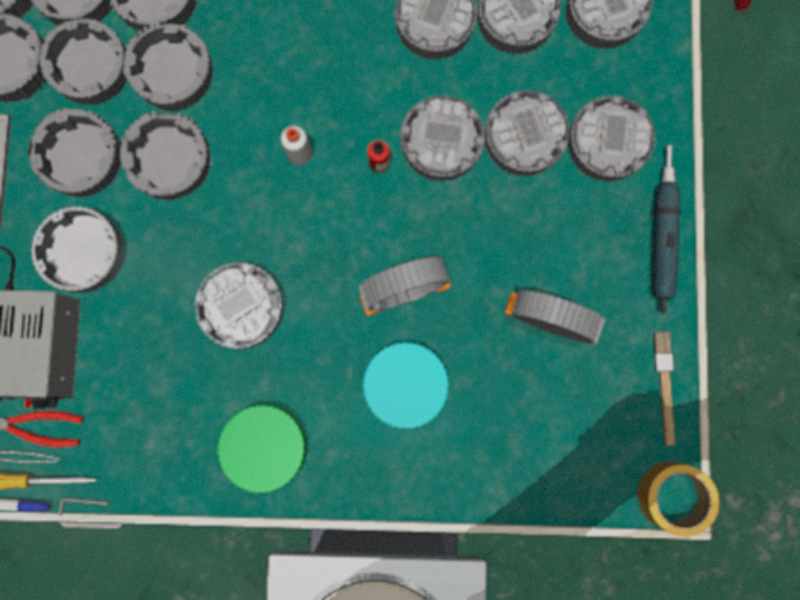

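View pics/a1.png

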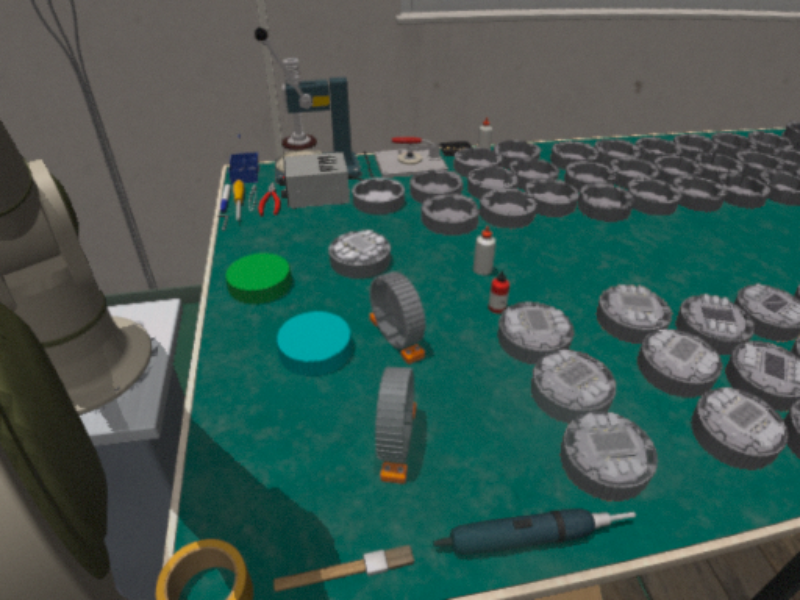

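The top view (800x600) shows the candidates: standing housings at (405,285) and (555,315), a finished stud at (240,305), a turquoise disc at (405,385), a green disc at (262,448), and flat housings and studs in the rows behind. The only standing ones with orange blocks are (405,285) and (555,315). I'll crop these to see which way each one opens.

```bash
python3 - <<'E'
from h import *
o=pickle.load(open("a.pkl","rb"))
t=o["top"]["frame"][155:225,220:395]; s=o["side"]["frame"][165:315,225:285]
t=cv2.resize(t,None,fx=4.5,fy=4.5,interpolation=cv2.INTER_CUBIC)
a=cv2.resize(o["side"]["frame"][165:235,225:285],None,fx=4,fy=4,interpolation=cv2.INTER_CUBIC)
b=cv2.resize(o["side"]["frame"][230:310,225:285],None,fx=3.5,fy=3.5,interpolation=cv2.INTER_CUBIC)
im=np.zeros((600,800,3),np.uint8); im[:t.shape[0],:t.shape[1]]=t
im[318:318+280,:240]=a[:282];im[318:598,300:510]=b
cv2.imwrite("pics/b.png",im)
E
```

```text
(no output)
```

View pics/b.png

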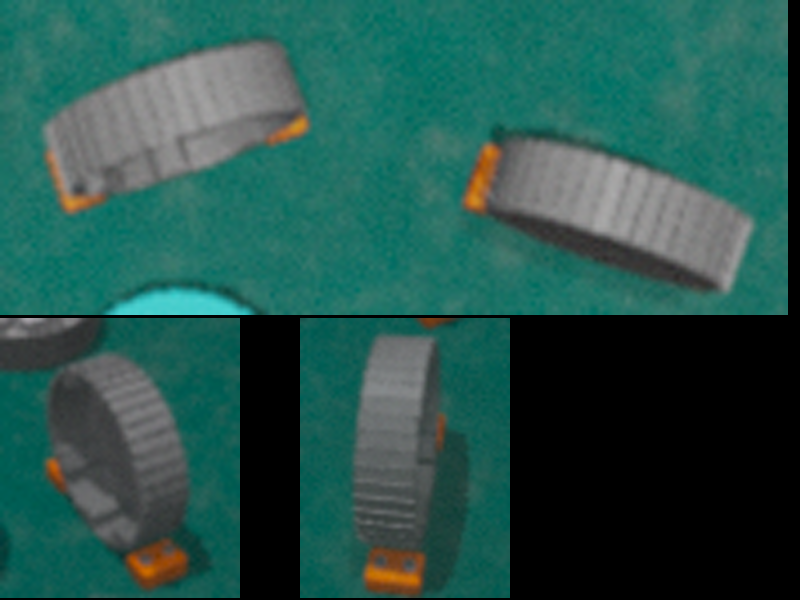

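```bash
python3 - <<'E'
from h import *
o=pickle.load(open("a.pkl","rb"));d=o["top"]
for n,c in(("H1",[(75,190),(303,108),(45,125),(282,42)]),("H2",[(492,207),(725,292),(502,138),(752,220)])):
    P=toplane(d,np.array(c)/4.5-.5+[220,155],.068)[:,:2]
    L=P[1]-P[0];L2=P[3]-P[2];y=-(L+L2);y/=np.hypot(*y);x=np.array([y[1],-y[0]])
    C=P.mean(0);print(n,P.round(3).tolist(),np.hypot(*L),np.hypot(*L2),"C",C.round(4),"x",x.round(3),"thick",(P[2]-P[0])@x,(P[3]-P[1])@x,"ang",np.degrees(np.arctan2(x[1],x[0])))
    # check by projecting
    for v in o:
        T=[np.r_[C+s*.018*x,.128] for s in(-1,1)]+[np.r_[C+s*.060*y,.016] for s in(-1,1)]+[np.r_[C+s*.018*x+.064*np.cos(a)*y,.064+.064*np.sin(a)] for s in (-1,1) for a in np.arange(0,6.28,.2)]
        q=proj(o[v],T); f=o[v]["frame"]; print(v,q[:4].round(1).tolist())
        o[v].setdefault("pts",[]).extend(q)
k=6
im=np.zeros((600,800,3),np.uint8)
def ov(v,y0,y1,x0,x1,k):
    a=cv2.resize(o[v]["frame"][y0:y1,x0:x1],None,fx=k,fy=k,interpolation=cv2.INTER_CUBIC)
    for p in o[v]["pts"]: 
        q=((p+.5-[x0,y0])*k).astype(int); cv2.circle(a,tuple(int(i) for i in q),1,(0,0,255),-1)
    return a
a=ov("top",155,225,220,395,4.5);im[:a.shape[0],:a.shape[1]]=a
a=ov("side",165,235,225,285,4);im[318:598,:240]=a[:280];a=ov("side",230,310,225,285,3.5);im[318:598,300:510]=a
cv2.imwrite("pics/c.png",im)
for n,px in(("white",(293,140)),("red",(378,150)),("turq",(405,385))): print(n,toplane(d,np.array(px)*.64,.09 if n!="turq" else .036).round(3))
E
```

```text
H1 [[0.512, 0.022], [0.556, -0.091], [0.544, 0.038], [0.589, -0.08]] 0.12116334009753478 0.12602636512405802 C [ 0.55   -0.0279] x [0.932 0.362] thick 0.03588033551319707 0.03498748043273191 ang 21.205252073430692
side [[248.3, 180.4], [260.3, 176.0], [266.3, 224.0], [243.2, 199.0]]
top [[261.9, 184.2], [256.2, 168.4], [282.3, 174.9], [234.5, 191.9]]
H2 [[0.508, -0.186], [0.469, -0.301], [0.543, -0.191], [0.505, -0.315]] 0.12179886144740729 0.12979400902033644 C [ 0.5066 -0.2482] x [ 0.952 -0.306] thick 0.034521662405175166 0.03853159899721151 ang -17.825695178492765
side [[244.6, 243.0], [262.1, 244.7], [249.8, 300.6], [256.6, 257.4]]
top [[360.4, 207.4], [365.6, 191.4], [376.2, 212.6], [327.5, 195.7]]
white [[0.749 0.138 0.09 ]]
red [[0.737 0.015 0.09 ]]
turq [[ 0.402 -0.033  0.036]]
```

View pics/c.png

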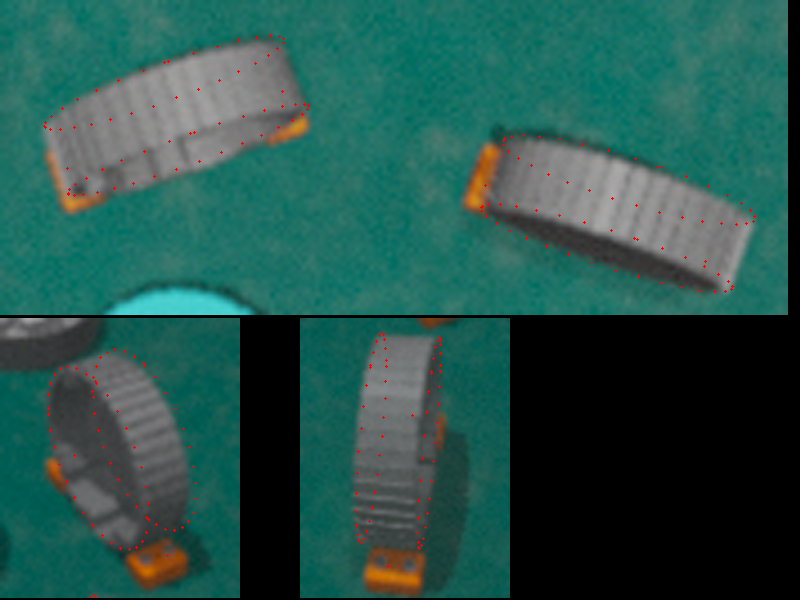

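The red outlines match both views to about 2 mm. The left housing, C=(0.550,-0.028), opens toward the robot, so I'll push its top rim away. The right one, C=(0.507,-0.248), opens away, so I'll push its top rim toward the robot. I'll do the right one first, with the fingers shut.

Request:
{"api": "arm_command", "payload": {"increments": [[[2.6,3.9,0,0,0,-0.075,1],[2.6,3.9,0,0,0,-0.075,1],[2.6,3.9,0,0,0,-0.075,1],[2.6,3.9,0,0,0,-0.075,1],[2.6,3.9,0,0,0,-0.075,1],[2.6,3.9,0,0,0,-0.075,1],[2.6,3.9,0,0,0,-0.075,1],[2.6,3.9,0,0,0,-0.075,1],[2.6,3.9,0,0,0,-0.075,1],[2.6,3.9,0,0,0,-0.075,1]]]}}

```text
t: 1.35
eef_pos: [0.5666, -0.2658, 0.231]
eef_rot: [0.987, -0.158, -0.0, -0.0]
contact_force: [1.2, 1.2, -0.2]
grip_width: 0.003
```

Request:
{"api": "arm_command", "payload": {"increments": [[[0.2,-0.2,-3,0,0,0,1],[0,0,-3,0,0,0,1],[0,0,-3,0,0,0,1],[0,0,-2,0,0,0,1],[0,0,-1,0,0,0,1],[0,0,0,0,0,0,1]]]}}

```text
t: 2.1
eef_pos: [0.5678, -0.2692, 0.1108]
eef_rot: [0.988, -0.156, -0.001, -0.0]
contact_force: [-0.3, -0.3, 0.3]
grip_width: 0.001
```

```bash
python3 - <<'E'
from h import *
o=snap("d")
print(get_obs()["eef_pos"])
im=np.hstack([cv2.resize(o["side"]["frame"][120:340,180:360],(400,489)),cv2.resize(o["top"]["frame"][100:280,220:400],(400,400))[:,:] if 0 else cv2.resize(o["top"]["frame"][80:300,220:400],(400,489))])
cv2.imwrite("pics/d.png",im)
E
```

```text
[ 0.56838436 -0.26946372  0.1119159 ]
```

View pics/d.png

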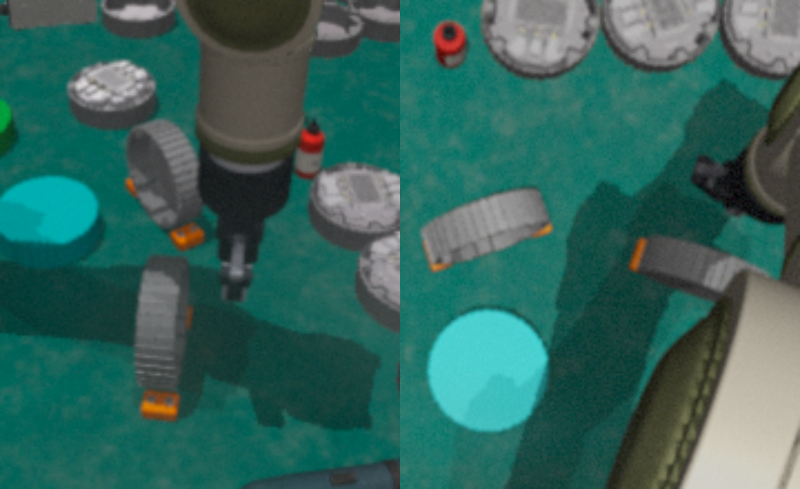

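The fingers hang behind the right housing with a clear gap (side crop, tip at about (235,295)), and both housings still stand. Pushing now.

Request:
{"api": "arm_command", "payload": {"increments": [[[-0.95,0.31,-0.1,0,0,0,1],[-0.95,0.31,0,0,0,0,1],[-0.95,0.31,0,0,0,0,1],[-0.95,0.31,0,0,0,0,1],[-0.95,0.31,0,0,0,0,1],[-0.95,0.31,0,0,0,0,1],[-0.95,0.31,0,0,0,0,1],[-0.95,0.31,0,0,0,0,1],[-0.95,0.31,0,0,0,0,1],[-0.95,0.31,0,0,0,0,1]]]}}

```text
t: 3.45
eef_pos: [0.4724, -0.2381, 0.1103]
eef_rot: [0.988, -0.156, -0.0, 0.0]
contact_force: [0.0, 0.6, -0.5]
grip_width: -0.001
```

Request:
{"api": "arm_command", "payload": {"increments": [[[0,0,1,0,0,0,1],[0,0,3,0,0,0,1],[0,0,4,0,0,0,1],[0,0,4,0,0,0,1],[0,0,0,0,0,0,1]]]}}

```text
t: 4.08
eef_pos: [0.4748, -0.2391, 0.2338]
eef_rot: [0.988, -0.156, 0.003, 0.001]
contact_force: [-0.4, 0.3, -0.4]
grip_width: 0.003
```

```bash
python3 - <<'E'
from h import *
o=snap("e")
im=np.hstack([cv2.resize(o["side"]["frame"][120:340,180:360],(400,489)),cv2.resize(o["top"]["frame"][80:300,220:400],(400,489))])
cv2.imwrite("pics/e.png",im)
E
```

```text
(no output)
```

View pics/e.png

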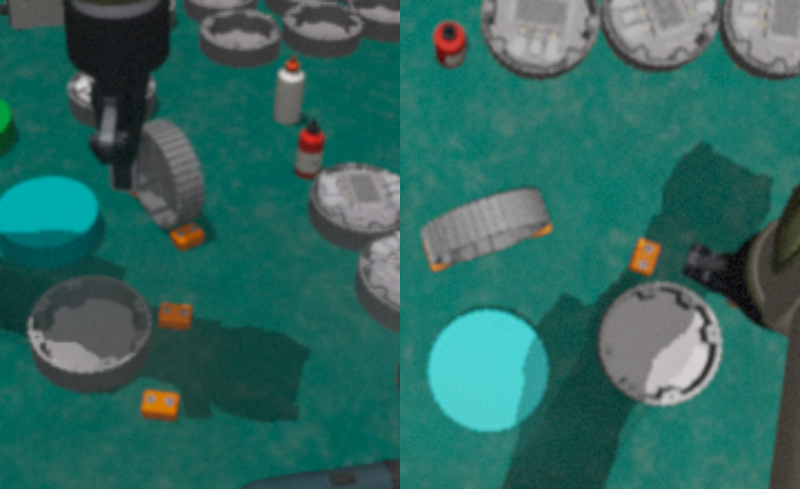

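The right housing lies flat with its open side up, beside its blocks (top crop, about (660,345)). Now the left one.

Request:
{"api": "arm_command", "payload": {"increments": [[[0.15,2.4,0,0,0,0.085,1],[0.15,2.4,0,0,0,0.085,1],[0.15,2.4,0,0,0,0.085,1],[0.15,2.4,0,0,0,0.085,1],[0.15,2.3,0,0,0,0.085,1],[0.15,2.3,0,0,0,0.085,1],[0.15,2.3,0,0,0,0.085,1],[0.15,2.3,0,0,0,0.085,1],[0,0,0,0,0,0,1]]]}}

```text
t: 5.3
eef_pos: [0.4853, -0.0481, 0.2303]
eef_rot: [0.983, 0.185, 0.0, -0.0]
contact_force: [0.9, -0.4, -0.2]
grip_width: -0.0
```

Request:
{"api": "arm_command", "payload": {"increments": [[[0,0,-3,0,0,0,1],[0,0,-3,0,0,0,1],[0,0,-3,0,0,0,1],[0,0,-2,0,0,0,1],[0,0,-1.2,0,0,0,1],[0,0,0,0,0,0,1]]]}}

```text
t: 6.05
eef_pos: [0.4848, -0.0505, 0.1078]
eef_rot: [0.983, 0.182, -0.001, -0.0]
contact_force: [-0.0, -0.1, 0.3]
grip_width: 0.004
```

Request:
{"api": "arm_command", "payload": {"increments": [[[0.97,0.37,0.2,0,0,0,1],[0.97,0.37,0,0,0,0,1],[0.97,0.37,0,0,0,0,1],[0.97,0.37,0,0,0,0,1],[0.97,0.37,0,0,0,0,1],[0.97,0.37,0,0,0,0,1],[0.97,0.37,0,0,0,0,1],[0.97,0.37,0,0,0,0,1],[0.97,0.37,0,0,0,0,1],[0.97,0.37,0,0,0,0,1]]]}}

```text
t: 7.3
eef_pos: [0.5827, -0.013, 0.1103]
eef_rot: [0.983, 0.182, -0.0, 0.0]
contact_force: [0.6, -0.7, -0.2]
grip_width: 0.001
```

Request:
{"api": "arm_command", "payload": {"increments": [[[0,0,1,0,0,0,1],[0,0,3,0,0,0,1],[0,0,4,0,0,0,1],[0,0,5,0,0,0,1],[-1,-5,2,0,0,0,1],[-1,-6,0,0,0,0,1],[-1,-6,0,0,0,0,1],[-1,-6,0,0,0,0,1],[-1,-6,0,0,0,0,1],[0,0,0,0,0,0,1]]]}}

```text
t: 8.55
eef_pos: [0.5292, -0.3092, 0.2609]
eef_rot: [0.984, 0.178, -0.001, 0.001]
contact_force: [-0.2, 0.6, -0.7]
grip_width: -0.005
```

Request:
{"api": "arm_command", "payload": {"increments": [[[-3,-5,0,0,0,0,1],[-3,-5,0,0,0,0,1],[-3,-5,0,0,0,0,1],[-3,-5,0,0,0,0,1],[0,0,0,0,0,0,1],[0,0,0,0,0,0,1]]]}}

```text
t: 9.3
eef_pos: [0.4123, -0.5023, 0.2605]
eef_rot: [0.983, 0.182, 0.0, -0.0]
contact_force: [-0.1, -0.2, 0.8]
grip_width: -0.0
```

```bash
python3 - <<'E'
from h import *
o=snap("f")
im=np.hstack([cv2.resize(o["side"]["frame"][100:340,150:350],(400,480)),cv2.resize(o["top"]["frame"][60:300,200:400],(400,480))])
cv2.imwrite("pics/f.png",im)
E
```

```text
(no output)
```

View pics/f.png

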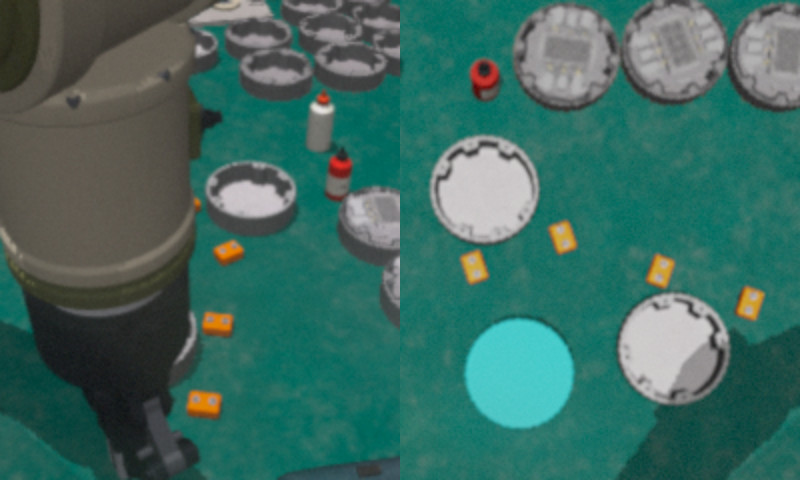

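Both housings lie flat with their open sides up beside their blocks (top crop, about (485,190) and (673,348)). The bottles stand and the arm is clear, so I'm handing in.

```bash
python3 - <<'E'
from h import *
d=pickle.load(open("f.pkl","rb"))["top"]
print(toplane(d,[(200+85/2,60+190/2),(200+273/2,60+348/2)],.036).round(3))
from plant import finish_job
print(finish_job())
E
```

```text
[[ 0.613  0.011  0.036]
 [ 0.435 -0.209  0.036]]
the job is handed in; nothing more can be done
None
```

I tipped both housings over with the shut fingers pushing on the top of the open rim, without gripping or lifting, and handed the job in at about 9.4 s. The right one was pushed toward the robot and the left one away from it.

- **Final pictures:** both housings lie flat on their closed bases, open side up, beside their own blocks. The red and white bottles still stand and the turquoise disc has not moved. The arm blocked the camera's view of the finished stud and the green disc in that last crop, but the arm's path never came near them.
- **Positions:** the measured centres are about (0.613, 0.011) for the left housing and (0.435, -0.209) for the right. Each is within about 16 mm of where I expected it to land.
- **Forces:** the reading at the end of every move was about 1 N. Peaks during the pushes were not recorded.

No check failed.

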